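Weigh the pumpkin on the shed balance

TASK

The little pumpkin on the potting-shed balance is to be weighed: put concrete weights from the bench onto the empty pan, setting each down gently without dropping it, until the beam floats as near level as these weights allow. Leave the pumpkin on its pan, any weights you do not need standing on the bench clear of the balance, and everything else where it is.

Things in the scene. Friction and masses are not known exactly. Their poses are not given: they have to be found in the camera images.
- beam (a joint): Tilt of the balance's beam, rad: 0 level, positive when the counterweight pan is high and the pumpkin's pan low; stops at -0.2 and 0.2. Springy: between the stops each 100 g of difference between the pans tilts it 0.05 rad (on a stop: 400 g or more). Settles in about 1.5 s. Each pan is 160 mm from the pivot: 0.05 rad raises one and lowers the other by 8 mm.
- balance: Grey two-pan balance, fixed to the bench; origin under its base (130 x 160 x 20 mm), z up. The beam runs along its y axis, pivot 70 mm up: counterweight pan (empty at the start) at its -y end, pumpkin's pan at its +y end. A needle on the beam points at the black line of a white plate (top 160 mm up) when level.
- wpan_floor (a point): Centre of the counterweight pan's floor (top of the floor). Square steel pan 160 x 160 mm outside, walls 4 mm thick, rim 10 mm above the floor. It stays horizontal as the beam tips; where a thing lies on it makes no difference. Axes as the balance's. 100 mm above the bench when level, up to 132 mm at the stop.
- pumpkin_mid (a point): Middle of the small orange pumpkin, 117 mm across, 60 mm high plus a 16 mm stem, 0.45 to 0.75 kg, lying on the other pan; leave it there.
- weight_100_grip (a point): Centre of the wooden handle of the 100 g weight: concrete block 60 x 30 x 22 mm (x, y, z) with a wooden handle bar 42 mm long (along x), 16 mm wide, 20 mm high, its centre 48 mm above the block's underside and 26 mm above the block's top (16 mm gap). z up.
- weight_200_grip (a point): Centre of the wooden handle of the 200 g weight: concrete block 76 x 38 x 28 mm (x, y, z) with a wooden handle bar 53 mm long (along x), 16 mm wide, 20 mm high, its centre 54 mm above the block's underside and 26 mm above the block's top (16 mm gap). z up.
- weight_300_grip (a point): Centre of the wooden handle of the 300 g weight: concrete block 92 x 44 x 30 mm (x, y, z) with a wooden handle bar 64 mm long (along x), 16 mm wide, 20 mm high, its centre 56 mm above the block's underside and 26 mm above the block's top (16 mm gap). z up.
- weight_400_grip (a point): Centre of the wooden handle of the 400 g weight: concrete block 110 x 48 x 34 mm (x, y, z) with a wooden handle bar 77 mm long (along x), 16 mm wide, 20 mm high, its centre 60 mm above the block's underside and 26 mm above the block's top (16 mm gap). z up.
- jug: Steel measuring jug, 100 mm across, 125 mm high, standing behind; origin under its centre. Bystander.
- seed_tray: Blue divided seed tray 150 x 200 x 40 mm; origin under its centre. Bystander.
- fork: Hand fork 200 mm long, 28 mm high, wooden handle, three steel tines, lying; origin under its middle, x along it. Bystander.
- torch: Yellow torch 132 mm long, 44 mm high, with press button, lying among the weights; origin under its middle, x along it. Bystander.
- pot: Terracotta pot, 96 mm across, 85 mm high; origin under its centre. Bystander.
There are look-alikes about, which are no part of the job. What is shaped like the part that bears weight_300_grip but green, red or turquoise is not meant.

How it is judged:
By the outcome, as a careful person would: the job done as asked, in the order asked, and still so for the second after the job is handed in, with the robot touching nothing.
It also fails if it takes over 72 s, if anything falls off the work surface, if the arm or the gripper's body presses on something with over 40 N, if the wrist force passes 120 N, or if a joint passes its speed limit or range.

ROBOT

A 6-joint arm with a two-finger parallel gripper is mounted at the origin on the work surface. World frame = base frame: x ahead of the robot, y to its left, z up, the work surface at z = 0. Lengths are in m, angles in rad, forces in N, time in s.
With the tool pointing down it reaches from about 0.3 to 0.775 m from the base axis. Payload 14.6 kg.
Tool frame: the origin (TCP) lies at the very end of the fingers, on their centre line; the grasp point (between the pads) lies 19 mm behind it; y points along the fingers, x is the direction in which the jaws open and shut, and the axes are right-handed (so a half turn about y gives the same grasp; the last joint's range is limited). The gripper opens to 94 mm and grips with 3 to 60 N. Pads are 16 mm wide; open, the fingers measure 119 mm over their backs; the gripper's body (75 mm by 177 mm) begins 78 mm behind the grasp point.
Start: joints at [1.249, 0.3, 1.521, -0, 1.321, -0.067], TCP at [0.139, 0.532, 0.205] pointing down, gripper open.
Joint ranges: [-3.03, 3.03], [-0.79, 2.21], [0.23, 2.52], [-1.04, 4.18], [0, 3.07], [-2.55, 2.55]. Speed limits (rad/s): [2.22, 2.22, 2.57, 3.14, 3.14, 3.14].

INTERFACE

Orientations are given as [roll, pitch, yaw] about the fixed x, y, z axes, in that order (R = Rz(yaw) Ry(pitch) Rx(roll)).
In Python, from station import * gives the robot as it stands.
- The arm moves only by the tool send_rows, never from a script. Its argument "series" is text: rows parted by semicolons, each of 7 numbers parted by spaces: the turn, a rotation vector about the tool's x, y, z in units of 5 degrees (1.0 is 5 degrees), then the shift along the tool's x, y, z in cm, then the opening, from -1 (shut) to 1 (fully open). A call has exactly 10 rows; each row is the pose to reach, as a shift and turn from the pose commanded when the call began, along the tool's axes at that moment; what a row does not reach only later rows make up. A row lasts 1/12 s, in which the tool goes at most 41.7 mm and 7.16 degrees, less where a joint would pass 70% of its speed; a pose out of reach is approached as far as the arm can. A call with a gripper value outside its range is refused whole. The fingers move at their own pace and stop on an object; "newtons" is the grip in N (left out, the last holds). Time passes only in rows, so rows that repeat a pose let the fingers close, or fill a call up. It gives the time, the measured TCP pose, the force and the opening at its end, in the units of the state.
- get_obs(): the state, without advancing time (a new reading comes with each control period).
- camera(name): name is "scene" or "top" or "wrist"; returns the picture (420x560x3 uint8, red, green, blue); there is no depth.
- camera_info(name): a dict with "K" (3x3 intrinsics, pixels), "R" (3x3) and "t" (3): a world point X has camera coordinates R X + t; the wrist camera has in their place "mount" (4x4, takes a point from camera to tool coordinates, whose origin is the TCP and whose axes are the tool frame's). Camera axes: x right, y down, z forward; pixel columns grow to the right and rows downward; lengths in m; the calibration is good to about 2 mm. A picture is of the moment at which its call begins: read the wrist's pose just before it. camera_info takes no time and is no camera call.
- hand_in(): hands the job in, once; it reports no verdict.
The state is a dict: "time_s": time; "qpos": joint angles; "joint_vel": joint speeds; "tau": joint torques, N m; "ee_pos": TCP position; "eef_rot": TCP orientation; "force": force on the tool from outside, world axes, zero at the start; "moment": the same for the moment, N m; "grip_width": finger opening in m.
Only numpy, scipy, OpenCV 4.12 (cv2) and the standard library are available. Lean on these libraries where they do the work, as an engineer would, in place of code of your own. Each camera call takes 0.05 s, during which the arm holds its last target. There are 200 camera calls.

## Working session

There is one attempt and no reset: what is moved stays moved. The work goes in short steps, Python scripts to look and compute and a tool call to move; the robot and the scene stay as the last step left them, time stands still between calls to the robot, and variables do not carry over. Pictures are saved under pics/ and viewed, on a budget of 10 in all, crops included, one or two more only if the job needs it, and the job is handed in when it is done.

Besides the shell and the picture viewer there is one more tool, called after "Emit:" by a JSON object that holds its "name" and its "arguments". send_rows: Moves the arm, as the interface text tells. Its arguments: {"type":"object","properties":{"series":{"type":"string"},"newtons":{"type":"number"}},"required":["series"]}

```bash
mkdir -p pics; ls; python3 - <<'E'
from station import *
import cv2,numpy as np
o=get_obs();print(o)
for n in("top","scene"):
    im=camera(n);cv2.imwrite(f"pics/{n}0.png",im[:,:,::-1]);i=camera_info(n);print(n,i)
print(camera_info("wrist"))
E
```

```text
pics
{'time_s': 0.0, 'qpos': array([ 1.24942933e+00,  3.00475969e-01,  1.52162969e+00, -4.26842068e-05,
        1.32068949e+00, -6.65951851e-02]), 'joint_vel': array([ 0.00032268, -0.00076613, -0.00036104, -0.00037308, -0.00090483,
        0.00019109]), 'tau': array([-5.91348726e-04, -5.31809950e+01, -3.52727580e+01,  7.08236382e-02,
        2.43831240e-02, -1.15288944e-04]), 'ee_pos': array([0.13853551, 0.53197578, 0.2048631 ]), 'eef_rot': array([-1.57075756e+00,  1.20257913e-03,  1.31603513e+00]), 'force': array([ 0.61296009, -0.1153973 ,  0.24015332]), 'moment': array([-0.00010864, -0.01018668, -0.02339391]), 'grip_width': 0.0940637669067834}
top {'K': array([[380.1891706 ,   0.        , 275.66917462],
       [  0.        , 380.1891706 , 203.61140669],
       [  0.        ,   0.        ,   1.        ]]), 'R': array([[ 0.02712722, -0.9995786 ,  0.01033144],
       [-0.99674265, -0.02783261, -0.07569306],
       [ 0.07594871, -0.00824444, -0.99707764]]), 't': array([-0.01264256,  0.55762573,  1.28335644])}
scene {'K': array([[464.59563452,   0.        , 278.99330424],
       [  0.        , 464.59563452, 217.94621576],
       [  0.        ,   0.        ,   1.        ]]), 'R': array([[-0.85287991,  0.52195285,  0.01269153],
       [ 0.34241414,  0.57753048, -0.74108778],
       [-0.39414262, -0.62771312, -0.67128819]]), 't': array([ 0.48927973, -0.10835467,  1.54443207])}
{'K': array([[362.85433203,   0.        , 272.83873219],
       [  0.        , 362.85433203, 208.57953349],
       [  0.        ,   0.        ,   1.        ]]), 'mount': array([[ 9.99999930e-01, -7.60583216e-05,  3.67428318e-04,
         8.88063274e-04],
       [-3.74566798e-04, -2.60013780e-01,  9.65604833e-01,
        -1.78579914e-01],
       [ 2.20941428e-05, -9.65604903e-01, -2.60013790e-01,
         7.50593681e-02],
       [ 0.00000000e+00,  0.00000000e+00,  0.00000000e+00,
         1.00000000e+00]])}
```

View pics/top0.png

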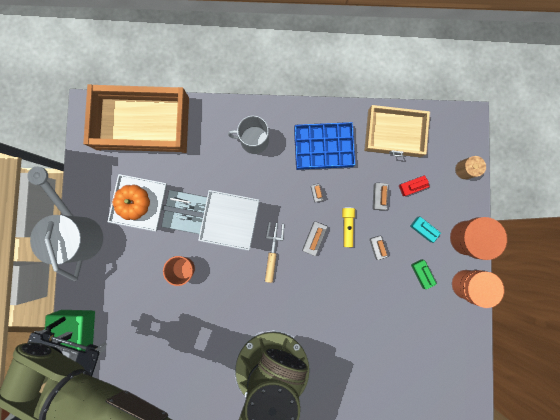

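View pics/scene0.png

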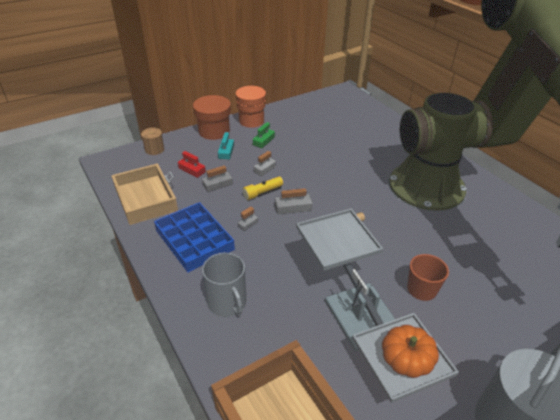

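The top view shows four grey weights with brown handles: (317,192), smallest; (315,238), largest; (381,196) and (380,247). The red (415,186), turquoise (426,230) and green (424,274) ones are look-alikes. The counterweight pan is at (229,220) and the pumpkin at (131,202). I'll measure these and make one enlarged crop.

```bash
cat > h.py <<'E'
from station import *
import cv2,numpy as np
def ray(name,uv,o=None):
    i=camera_info(name);d=np.linalg.inv(i["K"])@np.array([uv[0],uv[1],1.])
    if "R" in i: return -i["R"].T@i["t"], i["R"].T@d
    from scipy.spatial.transform import Rotation as Ro
    o=o or get_obs();W=np.eye(4);W[:3,:3]=Ro.from_euler("xyz",o["eef_rot"]).as_matrix();W[:3,3]=o["ee_pos"]
    M=W@i["mount"];return M[:3,3],M[:3,:3]@d
def onz(name,uv,z,o=None):
    c,d=ray(name,uv,o);return c+d*(z-c[2])/d[2]
def blobs(mask,amin):
    cs,_=cv2.findContours(mask.astype(np.uint8),cv2.RETR_EXTERNAL,cv2.CHAIN_APPROX_NONE)
    return [c for c in cs if cv2.contourArea(c)>=amin]
E
python3 - <<'E'
from h import *
im=cv2.imread("pics/top0.png");hsv=cv2.cvtColor(im,cv2.COLOR_BGR2HSV)
cv2.imwrite("pics/crop0.png",cv2.resize(im[170:290,190:450],None,fx=3,fy=3,interpolation=cv2.INTER_CUBIC))
m=(hsv[...,0]<18)&(hsv[...,1]>80)&(hsv[...,2]>60)
m[:, :290]=0;m[:,400:]=0;m[:180]=0;m[265:]=0
for c in blobs(m,15):
    r=cv2.minAreaRect(c);b=[onz("top",p,.065) for p in cv2.boxPoints(r)]
    e=[b[1]-b[0],b[2]-b[1]];l=[np.linalg.norm(x) for x in e];v=e[int(np.argmax(l))]
    print(np.round(r[0],1),"ctr",np.mean(b,0).round(4),"size",np.round(l,3),"yaw",np.degrees(np.arctan2(v[1],v[0])).round(1))
# grey brightness of pan
g=(hsv[...,1]<40)&(hsv[...,2]>140);g[:,:195]=0;g[:,265:]=0;g[:185]=0;g[255:]=0
for c in blobs(g,800):
    r=cv2.minAreaRect(c);b=[onz("top",p,.142) for p in cv2.boxPoints(r)];print("pan",r,np.round(b,3),np.mean(b,0))
g=(hsv[...,1]<60)&(hsv[...,2]>125);g[:,:290]=0;g[:,400:]=0;g[:180]=0;g[265:]=0
for c in blobs(g,20):
    r=cv2.minAreaRect(c);b=[onz("top",p,.03) for p in cv2.boxPoints(r)];print("blk",np.round(r[0],1),np.mean(b,0).round(3),np.linalg.norm(b[1]-b[0]).round(3),np.linalg.norm(b[2]-b[1]).round(3))
E
```

```text
[381.8 248. ] ctr [ 0.4176 -0.3505  0.065 ] size [0.018 0.052] yaw -163.5
[315.7 238.4] ctr [ 0.4432 -0.1321  0.065 ] size [0.076 0.015] yaw -20.7
[383.5 195. ] ctr [ 0.5933 -0.3552  0.065 ] size [0.017 0.06 ] yaw -179.7
[317.9 191.3] ctr [ 0.5996 -0.1364  0.065 ] size [0.015 0.04 ] yaw -164.9
pan ((229.5, 219.5), (69.0, 69.0), 90.0) [[0.6   0.257 0.142]
 [0.606 0.042 0.142]
 [0.392 0.035 0.142]
 [0.386 0.247 0.142]] [0.49594125 0.14532145 0.142     ]
blk [344.5 222. ] [ 0.502 -0.233  0.03 ] 0.285 0.375
```

View pics/crop0.png

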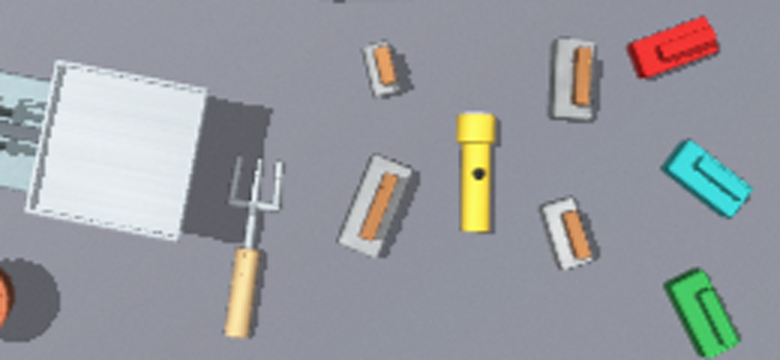

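The crop (3x, offset 190,170) confirms four grey concrete blocks by handle length: 76 mm is the 400 g at crop (380,205), 60 mm the 300 g at (573,80), 52 mm the 200 g at (570,233) and 40 mm the 100 g at (385,68). The coloured ones aren't meant. The pan's corners in the crop are (57,60), (208,88), (180,240) and (27,213).

Plan: 400 g first, then read the tilt and add the weight it calls for.

```bash
cat >> h.py <<'E'
def go(x,y,z,yaw,o=None):
    "print shift in cm (tool x,y,z) and turn units about tool y, to TCP x,y,z, tool yaw deg"
    from scipy.spatial.transform import Rotation as Ro
    o=o or get_obs();R=Ro.from_euler("xyz",o["eef_rot"])
    T=Ro.from_euler("xyz",[-np.pi/2,0,np.radians(yaw)])
    print("turn",(np.degrees((R.inv()*T).as_rotvec())/5).round(2),"shift",(R.inv().apply(np.array([x,y,z])-o["ee_pos"])*100).round(2))
E
python3 - <<'E'
from h import *
P=[onz("top",(190+u/3,170+v/3),.142)[:2] for u,v in((57,60),(208,88),(180,240),(27,213))]
P=np.array(P);print(P.round(3),P.mean(0).round(4),np.linalg.norm(np.roll(P,-1,0)-P,axis=1).round(3))
for i in range(4):
    d=np.roll(P,-1,0)[i]-P[i];print(np.degrees(np.arctan2(d[1],d[0])).round(1))
print(onz("top",(178,270),.085),onz("top",(131,202),.1))
go(.443,-.132,.15,69.3)
E
```

```text
[[0.585 0.212]
 [0.56  0.055]
 [0.403 0.079]
 [0.426 0.237]] [0.4938 0.1458] [0.16  0.159 0.16  0.161]
-98.9
171.3
81.6
-8.7
[0.33037712 0.3110332  0.085     ] [0.54397832 0.46799788 0.1       ]
turn [-0.    1.22 -0.01] shift [-56.58   5.55 -46.2 ]
```

Emit:
{"name": "send_rows", "arguments": {"series": "0 0.5 0 -28 1 -23 0;0 0.5 0 -28 1 -23 0;0 0.5 0 -28 1 -23 0;0 0.5 0 -28 1 -23 0;0 0.5 0 -28 1 -23 0;0 0.5 0 -28 1 -23 0;0 0.5 0 -28 1 -23 0;0 0.5 0 -28 1 -23 0;0 0.5 0 -28 1 -23 0;0 0.5 0 -28 1 -23 0", "newtons": 25}}

```text
time_s: 0.93
ee_pos: [0.2919, 0.1999, 0.1953]
eef_rot: [-1.571, 0.001, 1.268]
force: [-0.0, 0.6, 0.2]
grip_width: 0.047
```

```bash
python3 -c "
from h import *
go(.443,-.132,.15,69.3)"
```

```text
turn [ 0.01  0.67 -0.01] shift [-27.17   4.56 -24.32]
```

Emit:
{"name": "send_rows", "arguments": {"series": "0 0.7 0 -27.2 4.5 -24.3 0;0 0.7 0 -27.2 4.5 -24.3 0;0 0.7 0 -27.2 4.5 -24.3 0;0 0.7 0 -27.2 4.5 -24.3 0;0 0.7 0 -27.2 4.5 -24.3 0;0 0.7 0 -27.2 4.5 -24.3 0;0 0.7 0 -27.2 4.5 -24.3 0;0 0.7 0 -27.2 4.5 -24.3 0;0 0.7 0 -27.2 4.5 -24.3 0;0 0.7 0 -27.2 4.5 -24.3 0"}}

```text
time_s: 1.77
ee_pos: [0.4442, -0.1317, 0.1491]
eef_rot: [-1.57, 0.0, 1.208]
force: [-0.0, 0.6, -0.6]
grip_width: 0.0469
```

```bash
python3 - <<'E'
from h import *
o=get_obs();im=camera("wrist");cv2.imwrite("pics/w1.png",im[:,:,::-1])
print(o["ee_pos"])
hsv=cv2.cvtColor(im,cv2.COLOR_RGB2HSV)
m=(hsv[...,0]<18)&(hsv[...,1]>80)&(hsv[...,2]>60)
for c in blobs(m,300):
    r=cv2.minAreaRect(c);b=[onz("wrist",p,.07,o) for p in cv2.boxPoints(r)]
    e=[b[1]-b[0],b[2]-b[1]];l=[np.linalg.norm(x) for x in e];v=e[int(np.argmax(l))]
    print(np.round(r[0]),np.mean(b,0).round(4),np.round(l,3),np.degrees(np.arctan2(v[1],v[0])).round(1))
go(.443,-.132,.044,69.3,o)
E
```

```text
[ 0.4441689  -0.13172118  0.14913182]
[ 13. 275.] [ 0.4181 -0.3354  0.07  ] [0.027 0.045] 18.1
[272. 211.] [ 0.4419 -0.1304  0.07  ] [0.014 0.077] -20.4
[406.  39.] [ 0.3632 -0.0067  0.07  ] [0.024 0.051] -6.0
turn [-0.01 -0.02 -0.01] shift [-0.06 10.51  0.09]
```

View pics/w1.png

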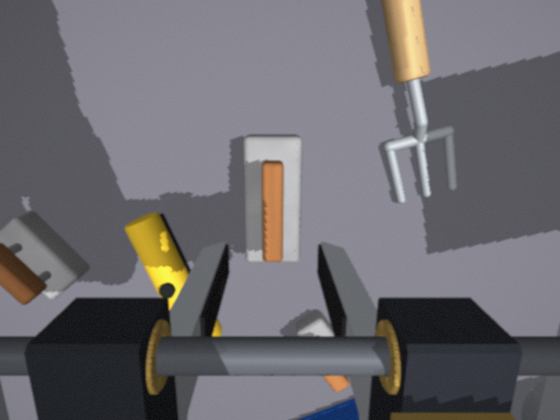

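The wrist view shows the 400 g weight centred between the fingers (handle 272,211), measured at (0.442,-0.130), in agreement with the top view. I'll descend and grip.

Emit:
{"name": "send_rows", "arguments": {"series": "0 0 0 0 3 0.1 0;0 0 0 0 6 0.1 0;0 0 0 0 8.5 0.1 0;0 0 0 0 10 0.1 0;0 0 0 0 10.5 0.1 0;0 0 0 0 10.5 0.1 -0.6;0 0 0 0 10.5 0.1 -1;0 0 0 0 10.5 0.1 -1;0 0 0 0 10.5 0.1 -1;0 0 0 0 10.5 0.1 -1"}}

```text
time_s: 2.65
ee_pos: [0.4424, -0.1281, 0.0464]
eef_rot: [-1.573, 0.0, 1.211]
force: [-0.7, -2.0, 2.8]
grip_width: 0.0169
```

Emit:
{"name": "send_rows", "arguments": {"series": "0 0 0 0 -1 0 -1;0 0 0 0 -3 0 -1;0 0 0 0 -6 0 -1;0 0 0 0 -9 0 -1;0 0 0 0 -12 0 -1;0 0 0 0 -15 0 -1;0 0 0 0 -18 0 -1;0 0 0 0 -18 0 -1;0 0 0 0 -18 0 -1;0 0 0 0 -18 0 -1"}}

```text
time_s: 3.48
ee_pos: [0.4414, -0.1275, 0.2246]
eef_rot: [-1.569, -0.0, 1.211]
force: [-0.3, -0.2, -4.8]
grip_width: 0.0152
```

```bash
python3 -c "
from h import *
print(get_obs()['force'])
go(.4885,.1094,.22,81.4)"
```

```text
[-0.25030453 -0.18943895 -4.81284047]
turn [-0.02 -2.4   0.  ] shift [23.83  0.47  3.92]
```

Emit:
{"name": "send_rows", "arguments": {"series": "0 -0.5 0 4 0.1 0.7 -1;0 -1 0 8 0.2 1.4 -1;0 -1.5 0 12 0.3 2 -1;0 -2 0 16 0.4 2.7 -1;0 -2.4 0 20 0.5 3.4 -1;0 -2.4 0 23 0.5 3.9 -1;0 -2.4 0 23.8 0.5 3.9 -1;0 -2.4 0 23.8 0.5 3.9 -1;0 -2.4 0 23.8 0.5 3.9 -1;0 -2.4 0 23.8 0.5 3.9 -1"}}

```text
time_s: 4.32
ee_pos: [0.4888, 0.1077, 0.2197]
eef_rot: [-1.569, 0.001, 1.42]
force: [-0.0, -0.8, -3.8]
grip_width: 0.0156
```

```bash
python3 - <<'E'
from h import *
o=get_obs();im=camera("wrist");cv2.imwrite("pics/w2.png",im[:,:,::-1])
go(.4885,.1094,.18,81.4,o);print([get_obs()["force"][2] for _ in range(1)])
E
```

```text
turn [-0.02 -0.01 -0.01] shift [0.17 3.97 0.05]
[np.float64(-4.295244438255299)]
```

View pics/w2.png

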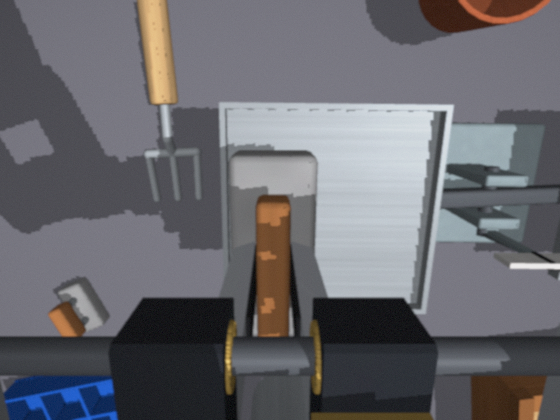

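The 400 g weight hangs over the outer half of the pan, clear of its walls (pan rim at about u 220–450, near rim at v 103). I'll lower it in steps and watch the force.

Emit:
{"name": "send_rows", "arguments": {"series": "0 0 0 0.1 1 0 -1;0 0 0 0.3 2 0 -1;0 0 0 0.5 3 0 -1;0 0 0 0.5 3.6 0 -1;0 0 0 0.5 3.9 0 -1;0 0 0 0.5 4.1 0 -1;0 0 0 0.5 4.3 0 -1;0 0 0 0.5 4.5 0 -1;0 0 0 0.5 4.5 0 -1;0 0 0 0.5 4.5 0 -1"}}

```text
time_s: 5.2
ee_pos: [0.4902, 0.1136, 0.1758]
eef_rot: [-1.572, -0.0, 1.421]
force: [-0.6, -1.4, -1.1]
grip_width: 0.0157
```

```bash
python3 -c "
from h import *
f=[]
for _ in range(4): camera('top'); f.append(get_obs()['force'][2])
print(np.round(f,2),get_obs()['ee_pos'])"
```

```text
[-0.47 -1.69 -0.53 -0.28] [0.4901337  0.11363243 0.17574242]
```

Emit:
{"name": "send_rows", "arguments": {"series": "0 0 0 0 0.1 0 -1;0 0 0 0 0.2 0 -1;0 0 0 0 0.3 0 -1;0 0 0 0 0.4 0 -1;0 0 0 0 0.5 0 -1;0 0 0 0 0.5 0 -1;0 0 0 0 0.5 0 -1;0 0 0 0 0.5 0 -1;0 0 0 0 0.5 0 -1;0 0 0 0 0.5 0 -1"}}

```text
time_s: 6.23
ee_pos: [0.4899, 0.1137, 0.1705]
eef_rot: [-1.571, 0.0, 1.421]
force: [-0.6, -1.7, 1.2]
grip_width: 0.0156
```

```bash
python3 -c "
from h import *
f=[]
for _ in range(8): camera('top'); f.append(get_obs()['force'][2])
print(np.round(f,2),np.mean(f),get_obs()['ee_pos'])"
```

```text
[-0.03 -0.08 -0.19 -0.21 -0.12  0.82 -0.21  0.28] 0.03338443081267474 [0.48992158 0.11369793 0.1704326 ]
```

The force is about 0, so the pan carries the weight. I'll release and retreat.

Emit:
{"name": "send_rows", "arguments": {"series": "0 0 0 0 0 0 -0.6;0 0 0 0 0 0 -0.5;0 0 0 0 0 0 -0.4;0 0 0 0 0 0 -0.3;0 0 0 0 0 0 -0.3;0 0 0 0 -1 0 -0.3;0 0 0 0 -3 0 -0.3;0 0 0 0 -6 0 -0.3;0 0 0 0 -9 0 -0.3;0 0 0 0 -10 0 -0.3"}}

```text
time_s: 7.47
ee_pos: [0.4908, 0.1139, 0.2755]
eef_rot: [-1.576, -0.002, 1.421]
force: [-0.4, -0.8, 0.4]
grip_width: 0.033
```

```bash
python3 -c "
from h import *
go(.5933,-.3552,.19,90)"
```

```text
turn [ 0.07 -1.72  0.02] shift [-44.86   8.56 -17.09]
```

Emit:
{"name": "send_rows", "arguments": {"series": "0 -0.2 0 -4 0 -1.5 -0.2;0 -0.4 0 -8 0 -3 0;0 -0.6 0 -12 0 -4.5 0;0 -0.8 0 -16 0.5 -6 0;0 -1 0 -20 1 -7.5 0;0 -1.2 0 -24 1.5 -9 0;0 -1.4 0 -28 2 -10.5 0;0 -1.5 0 -32 2.5 -12 0;0 -1.6 0 -36 3 -13.5 0;0 -1.7 0 -36 3 -13.5 0"}}

```text
time_s: 8.3
ee_pos: [0.5691, -0.2673, 0.239]
eef_rot: [-1.569, -0.0, 1.566]
force: [0.5, 0.2, -0.4]
grip_width: 0.0467
```

```bash
python3 - <<'E'
from h import *
for n in("scene","top"):cv2.imwrite(f"pics/{n}1.png",camera(n)[:,:,::-1])
im=cv2.imread("pics/scene1.png");a=cv2.imread("pics/scene0.png")
f=lambda i:cv2.resize(i[190:410,280:480],None,fx=2.0,fy=2.5,interpolation=cv2.INTER_CUBIC)
cv2.imwrite("pics/tilt1.png",np.hstack([f(a),f(im)]))
go(.5933,-.3552,.17,90)
E
```

```text
turn [-0.02 -0.05  0.01] shift [-9.08  6.93 -2.46]
```

View pics/tilt1.png

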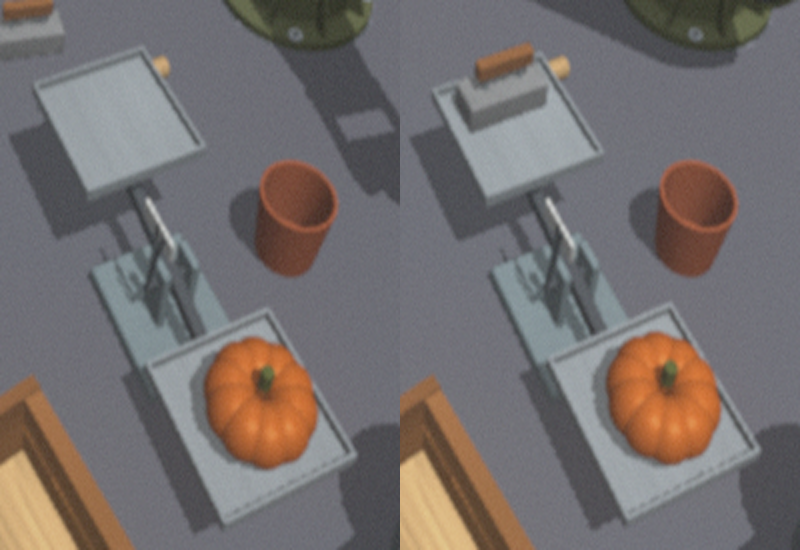

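The 400 g weight sits well in the pan and the pan has sunk a few mm. I'll measure the pumpkin's rise at subpixel level to get the remaining difference.

```bash
python3 - <<'E'
from h import *
for n in("scene","top"):
    a,b=[cv2.imread(f"pics/{n}{k}.png") for k in(0,1)]
    i=camera_info(n);pr=lambda X:(lambda q:q[:2]/q[2])(i["K"]@(i["R"]@X+i["t"]))
    hsv=cv2.cvtColor(a,cv2.COLOR_BGR2HSV);m=(hsv[...,0]<18)&(hsv[...,1]>150)
    P=np.array([.54,.46,.1]);c=pr(P).round().astype(int);w=24
    g=lambda im:im[c[1]-w:c[1]+w,c[0]-w:c[0]+w,2].astype(np.float32)
    s,_=cv2.phaseCorrelate(g(a),g(b),cv2.createHanningWindow((2*w,2*w),cv2.CV_32F))
    W=np.eye(2,3,dtype=np.float32);cc,W=cv2.findTransformECC(g(a),g(b),W,cv2.MOTION_TRANSLATION)
    k=(pr(P+[0,0,.005])-pr(P-[0,0,.005]))/10
    print(n,"phase",s,"ecc",W[:,2],"px/mm",k,"rise mm",W[:,2]@k/(k@k))
E
```

```text
scene phase (1.4008700342924172, -1.7776865721083333) ecc [ 1.3890216 -2.0240982] px/mm [ 0.09452469 -0.26504851] rise mm 8.433108957157769
top phase (-1.3962905419229195, -0.14583116592353207) ecc [-1.5507059  -0.32138056] px/mm [-0.11295232 -0.02382305] rise mm 13.718695084887816
```

The rise is about 8 mm, so the tilt is near 0.15 rad, which leaves about 300 g. The force at release also gave about 300 g. Next is the 300 g weight.

Emit:
{"name": "send_rows", "arguments": {"series": "0 0 0 -3 2 -0.8 0;0 0 0 -6 4 -1.6 0;0 0 0 -9.1 6.9 -2.5 0;0 0 0 -9.1 6.9 -2.5 0;0 0 0 -9.1 6.9 -2.5 0;0 0 0 -9.1 6.9 -2.5 0;0 0 0 -9.1 6.9 -2.5 0;0 0 0 -9.1 6.9 -2.5 0;0 0 0 -9.1 6.9 -2.5 0;0 0 0 -9.1 6.9 -2.5 0"}}

```text
time_s: 9.23
ee_pos: [0.5947, -0.353, 0.1726]
eef_rot: [-1.572, 0.001, 1.57]
force: [-0.9, 0.4, 0.1]
grip_width: 0.0466
```

```bash
python3 - <<'E'
from h import *
o=get_obs();im=camera("wrist");cv2.imwrite("pics/w3.png",im[:,:,::-1])
hsv=cv2.cvtColor(im,cv2.COLOR_RGB2HSV)
m=(hsv[...,0]<18)&(hsv[...,1]>80)&(hsv[...,2]>60)
for c in blobs(m,300):
    r=cv2.minAreaRect(c);b=[onz("wrist",p,.066,o) for p in cv2.boxPoints(r)]
    e=[b[1]-b[0],b[2]-b[1]];l=[np.linalg.norm(x) for x in e];v=e[int(np.argmax(l))]
    print(np.round(r[0]),np.mean(b,0).round(4),np.round(l,3),np.degrees(np.arctan2(v[1],v[0])).round(1))
go(.5933,-.3552,.040,90,o)
E
```

```text
[255. 397.] [ 0.7821 -0.3693  0.066 ] [0.125 0.05 ] 89.9
[265. 333.] [ 0.7128 -0.3593  0.066 ] [0.009 0.093] 85.2
[  8. 290.] [ 0.6697 -0.5814  0.066 ] [0.05  0.014] 168.8
[145. 236.] [ 0.6204 -0.4586  0.066 ] [0.092 0.039] 112.1
[523. 208.] [ 0.5969 -0.1485  0.066 ] [0.023 0.044] 14.8
[269. 203.] [ 0.593  -0.3556  0.066 ] [0.064 0.015] 177.6
turn [ 0.01 -0.01 -0.01] shift [-0.21 13.26  0.15]
```

View pics/w3.png

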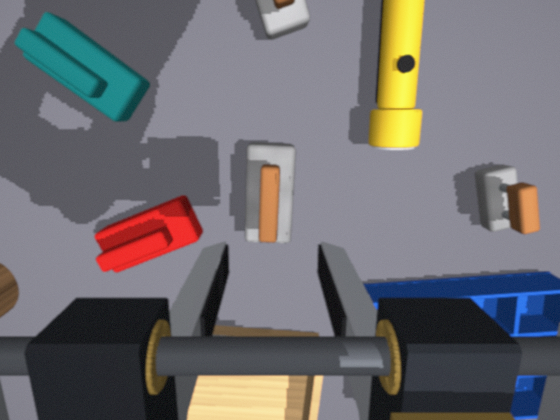

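The grey 300 g weight is centred (handle 269,203; 64 mm long, as specified). The red (150,235) and turquoise (85,70) look-alikes are clear of the fingers.

Emit:
{"name": "send_rows", "arguments": {"series": "0 0.1 0 -0.1 3 0 0;0 0.2 0 -0.2 6 0.1 0;0 0.3 0 -0.2 9 0.1 0;0 0.3 0 -0.2 12 0.1 0;0 0.3 0 -0.2 13.2 0.1 0;0 0.3 0 -0.2 13.2 0.1 -0.4;0 0.3 0 -0.2 13.2 0.1 -0.8;0 0.3 0 -0.2 13.2 0.1 -1;0 0.3 0 -0.2 13.2 0.1 -1;0 0.3 0 -0.2 13.2 0.1 -1"}}

```text
time_s: 10.12
ee_pos: [0.5941, -0.3559, 0.0412]
eef_rot: [-1.573, 0.001, 1.543]
force: [0.1, -2.8, 1.5]
grip_width: 0.0171
```

Emit:
{"name": "send_rows", "arguments": {"series": "0 0 0 0 -0.5 0 -1;0 0 0 0 -2 0 -1;0 0 0 0 -5 0 -1;0 0 0 0 -8 0 -1;0 0 0 0 -11 0 -1;0 0 0 0 -14 0 -1;0 0 0 0 -17 0 -1;0 0 0 0 -20 0 -1;0 0 0 0 -21 0 -1;0 0 0 0 -21 0 -1"}}

```text
time_s: 10.95
ee_pos: [0.594, -0.3558, 0.2525]
eef_rot: [-1.575, 0.003, 1.543]
force: [0.2, 0.6, -3.7]
grip_width: 0.0156
```

```bash
python3 -c "
from h import *
print(get_obs()['force'])
go(.5,.184,.25,81.4)"
```

```text
[ 0.23518512  0.55029978 -3.71260137]
turn [ 0.05  1.4  -0.03] shift [53.7   0.07 10.9 ]
```

Emit:
{"name": "send_rows", "arguments": {"series": "0 0.2 0 4 -1 0.8 -1;0 0.4 0 8 -2 1.6 -1;0 0.6 0 12 -2 2.4 -1;0 0.8 0 16 -2 3.2 -1;0 1 0 20 -2 4.1 -1;0 1.2 0 24 -2 4.9 -1;0 1.4 0 28 -2 5.7 -1;0 1.4 0 30 -2 6.1 -1;0 1.4 0 30 -2 6.1 -1;0 1.4 0 30 -2 6.1 -1"}}

```text
time_s: 11.78
ee_pos: [0.5403, -0.053, 0.2677]
eef_rot: [-1.568, 0.0, 1.423]
force: [-0.2, -0.7, -2.8]
grip_width: 0.0161
```

```bash
python3 -c "
from h import *
go(.5,.1856,.27,81.4)"
```

```text
turn [-0.03  0.02 -0.  ] shift [23.   -0.21  7.51]
```

Emit:
{"name": "send_rows", "arguments": {"series": "0 0 0 4 -0.3 1.3 -1;0 0 0 8 -0.3 2.6 -1;0 0 0 12 -0.3 3.9 -1;0 0 0 16 -0.3 5.2 -1;0 0 0 20 -0.3 6.5 -1;0 0 0 23 -0.3 7.5 -1;0 0 0 23 -0.3 7.5 -1;0 0 0 23 -0.3 7.5 -1;0 0 0 23 -0.3 7.5 -1;0 0 0 23 -0.3 7.5 -1"}}

```text
time_s: 12.62
ee_pos: [0.5015, 0.1832, 0.2718]
eef_rot: [-1.57, 0.001, 1.419]
force: [-0.8, 0.1, -3.1]
grip_width: 0.0158
```

```bash
python3 - <<'E'
from h import *
o=get_obs();im=camera("wrist");cv2.imwrite("pics/w4.png",im[:,:,::-1])
f=[]
for _ in range(5): camera('wrist'); f.append(get_obs()['force'][2])
print(np.mean(f),o["ee_pos"]);go(.5,.1856,.17,81.4,o)
E
```

```text
-2.72245794510626 [0.50151237 0.18323017 0.27179549]
turn [-0.01 -0.02 -0.01] shift [ 0.22 10.18  0.18]
```

View pics/w4.png

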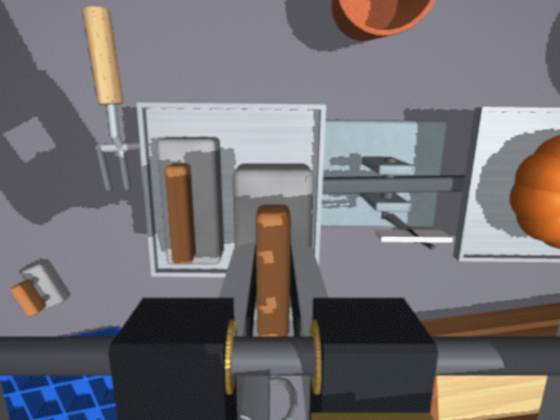

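The 300 g weight hangs over the inner half of the pan, beside the 400 g weight (handle at 178,215), with about 18 mm clear on each side. I'll lower it gently.

Emit:
{"name": "send_rows", "arguments": {"series": "0 0 0 0.1 2.5 0.1 -1;0 0 0 0.1 5 0.1 -1;0 0 0 0.1 7.5 0.1 -1;0 0 0 0.1 9 0.1 -1;0 0 0 0.1 10 0.1 -1;0 0 0 0.1 10.4 0.1 -1;0 0 0 0.1 10.7 0.1 -1;0 0 0 0.1 11 0.1 -1;0 0 0 0.1 11.3 0.1 -1;0 0 0 0.1 11.6 0.1 -1"}}

```text
time_s: 13.75
ee_pos: [0.5007, 0.1859, 0.157]
eef_rot: [-1.572, -0.0, 1.421]
force: [-0.4, -2.0, -1.4]
grip_width: 0.0159
```

Emit:
{"name": "send_rows", "arguments": {"series": "0 0 0 0 0.2 0 -1;0 0 0 0 0.4 0 -1;0 0 0 0 0.6 0 -1;0 0 0 0 0.8 0 -1;0 0 0 0 0.9 0 -1;0 0 0 0 0.9 0 -1;0 0 0 0 0.9 0 -1;0 0 0 0 0.9 0 -1;0 0 0 0 0.9 0 -1;0 0 0 0 0.9 0 -1"}}

```text
time_s: 14.58
ee_pos: [0.5002, 0.1859, 0.1475]
eef_rot: [-1.571, -0.0, 1.421]
force: [-0.5, -2.5, -0.9]
grip_width: 0.0156
```

```bash
python3 - <<'E'
from h import *
f=[]
for _ in range(10): camera('wrist'); f.append(get_obs()['force'][2])
print(np.mean(f),np.std(f),get_obs()["ee_pos"])
E
```

```text
-0.9692415046418239 0.3701105511909725 [0.50022748 0.18583329 0.14744403]
```

Emit:
{"name": "send_rows", "arguments": {"series": "0 0 0 0 0.1 0 -1;0 0 0 0 0.2 0 -1;0 0 0 0 0.3 0 -1;0 0 0 0 0.4 0 -1;0 0 0 0 0.5 0 -1;0 0 0 0 0.6 0 -1;0 0 0 0 0.7 0 -1;0 0 0 0 0.7 0 -1;0 0 0 0 0.7 0 -1;0 0 0 0 0.7 0 -1"}}

```text
time_s: 15.92
ee_pos: [0.5002, 0.1858, 0.1405]
eef_rot: [-1.571, 0.0, 1.421]
force: [0.1, -2.5, -0.2]
grip_width: 0.0156
```

```bash
python3 - <<'E'
from h import *
f=[]
for _ in range(10): camera('wrist'); f.append(get_obs()['force'][2])
print(np.mean(f),np.std(f),get_obs()["ee_pos"])
E
```

```text
-0.299002652071399 0.5417941329749989 [0.50023927 0.1858402  0.14046798]
```

Emit:
{"name": "send_rows", "arguments": {"series": "0 0 0 0 0.1 0 -1;0 0 0 0 0.2 0 -1;0 0 0 0 0.2 0 -1;0 0 0 0 0.2 0 -0.65;0 0 0 0 0.2 0 -0.6;0 0 0 0 0.2 0 -0.5;0 0 0 0 0.2 0 -0.4;0 0 0 0 0.2 0 -0.3;0 0 0 0 0.2 0 -0.3;0 0 0 0 0.2 0 -0.3"}}

```text
time_s: 17.25
ee_pos: [0.5002, 0.1859, 0.1385]
eef_rot: [-1.571, -0.0, 1.421]
force: [1.3, 0.1, -0.2]
grip_width: 0.033
```

Emit:
{"name": "send_rows", "arguments": {"series": "0 0 0 0 -0.5 0 -0.3;0 0 0 0 -1.5 0 -0.3;0 0 0 0 -4 0 -0.3;0 0 0 0 -7 0 -0.3;0 0 0 0 -10 0 -0.3;0 0 0 0 -13 0 -0.3;0 0 0 -3 -15 0 -0.3;0 0 0 -7 -16 0 -0.3;0 0 0 -11 -16 0 -0.3;0 0 0 -15 -16 0 -0.3"}}

```text
time_s: 18.08
ee_pos: [0.4773, 0.0362, 0.3002]
eef_rot: [-1.573, -0.0, 1.422]
force: [1.0, -0.1, -0.1]
grip_width: 0.0328
```

Emit:
{"name": "send_rows", "arguments": {"series": "0 0 0 -4 0 0 -0.3;0 0 0 -8 0 0 -0.3;0 0 0 -12 0 0 -0.3;0 0 0 -12 0 0 -0.3;0 0 0 -12 0 0 -0.3;0 0 0 -12 0 0 -0.3;0 0 0 -12 0 0 -0.3;0 0 0 -12 0 0 -0.3;0 0 0 -12 0 0 -0.3;0 0 0 -12 0 0 -0.3"}}

```text
time_s: 18.92
ee_pos: [0.46, -0.0804, 0.2985]
eef_rot: [-1.571, -0.0, 1.422]
force: [0.4, -0.7, -0.0]
grip_width: 0.0328
```

```bash
python3 - <<'E'
from h import *
for _ in range(10): camera("wrist")
for n in("scene","top"):cv2.imwrite(f"pics/{n}2.png",camera(n)[:,:,::-1])
print(get_obs()["time_s"])
im=cv2.imread("pics/scene2.png")
cv2.imwrite("pics/tilt2.png",cv2.resize(im[190:400,270:480],None,fx=2.8,fy=2.8,interpolation=cv2.INTER_CUBIC))
a,b=[cv2.imread(f"pics/scene{k}.png") for k in(0,2)]
i=camera_info("scene");pr=lambda X:(lambda q:q[:2]/q[2])(i["K"]@(i["R"]@X+i["t"]))
P=np.array([.54,.46,.1]);c=pr(P).round().astype(int);w=26
hm=lambda im:(lambda h:(h[...,0]<18)&(h[...,1]>150))(cv2.cvtColor(im,cv2.COLOR_BGR2HSV))
ctr=[]
for k in(0,1,2):
  for n,box in(("scene",(330,440,340,400)),):
    im=cv2.imread(f"pics/{n}{k}.png");m=hm(im);m[:300]=0;m[:,:370]=0;m[:,450:]=0
    bl=max(blobs(m,200),key=cv2.contourArea);M=cv2.moments(bl);ctr.append((M["m10"]/M["m00"],M["m01"]/M["m00"]))
ctr=np.array(ctr);print(ctr)
J=np.array([(pr(P+d)-pr(P-d))/(2) for d in (np.array([0,0,.001]),np.array([.00015,.00099,0]))]).T
for k in(1,2): print("rise,out mm",np.linalg.solve(J,ctr[k]-ctr[0]))
E
```

```text
19.5167
[[410.51233015 350.52633786]
 [411.92087584 348.55345442]
 [414.80078281 342.67050084]]
rise,out mm [9.93138413 1.70938473]
rise,out mm [34.88662419  3.60525373]
```

View pics/tilt2.png

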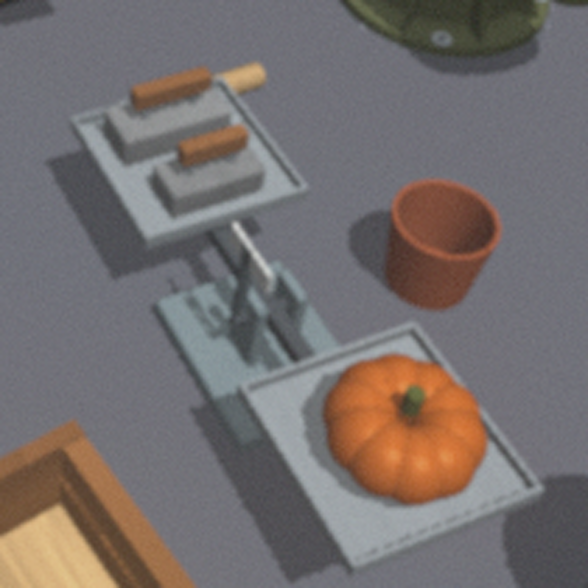

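Both weights rest in the pan and the beam looks nearly level: the 34.9 mm rise against about 32 mm for level suggests slight overweight. I need to know whether it's within half a step (|tilt| < 0.025), so I'll do a geometry-constrained fit and look at the needle.

```bash
python3 - <<'E'
from h import *
from scipy.optimize import least_squares
D={}
for n in("scene","top"):
    i=camera_info(n);pr=lambda X,i=i:(lambda q:q[:2]/q[2])(i["K"]@(i["R"]@X+i["t"]))
    C=[]
    for k in(0,1,2):
        im=cv2.imread(f"pics/{n}{k}.png");h=cv2.cvtColor(im,cv2.COLOR_BGR2HSV)
        m=((h[...,0]<18)&(h[...,1]>150)).astype(np.uint8)
        x,y,w,H=(370,310,80,80) if n=="scene" else (105,175,55,55)
        s=np.zeros_like(m);s[y:y+H,x:x+w]=m[y:y+H,x:x+w]
        M=cv2.moments(max(blobs(s,200),key=cv2.contourArea));C.append((M["m10"]/M["m00"],M["m01"]/M["m00"]))
    D[n]=(pr,np.array(C))
u=np.array([.15,.989,0])
def res(p,names):
    t1,t2=p[3],p[4];r=[]
    for n in names:
        pr,C=D[n]
        for k,t in enumerate((.2,t1,t2)):
            r+=list(pr(p[:3]+.16*np.cos(t)*u-[0,0,.16*np.sin(t)])-C[k])
    r.append((t1-t2-.15)/.002)
    return r
for names in(("scene",),("top",),("scene","top")):
    f=least_squares(res,[.52,.31,.13,.15,0],args=(names,));print(names,f.x.round(4),np.round(f.fun,2))
go(.375,.325,.30,81.4)
E
```

```text
('scene',) [ 0.519   0.3165  0.1311  0.1378 -0.0122] [-0.   -0.01  0.02  0.02 -0.01 -0.01 -0.  ]
('top',) [ 0.5208  0.3152  0.1273  0.1319 -0.0181] [ 0.02 -0.07 -0.02  0.07 -0.    0.    0.  ]
('scene', 'top') [ 0.5192  0.3158  0.13    0.1365 -0.0135] [-0.43  0.03 -0.38  0.01 -0.43 -0.02 -0.49  0.36 -0.42  0.53 -0.45  0.46
 -0.  ]
turn [ 0. -0.  0.] shift [38.89 -0.15 14.46]
```

Emit:
{"name": "send_rows", "arguments": {"series": "0 0 0 4 0 1.5 0.5;-1 0 0 8 0 3 0.5;-2 0 0 12 0 4.6 0.5;-3 0 0 16 0 6.2 0.5;-4 0 0 20 0 7.8 0.5;-5 0 0 24 0 9.4 0.5;-6 0 0 28 1 11 0.5;-7 0 0 32 2 12.6 0.5;-8 0 0 36 3 14.2 0.5;-8 0 0 39 3.6 15.4 0.5"}}

```text
time_s: 20.35
ee_pos: [0.3762, 0.2815, 0.272]
eef_rot: [-2.275, -0.002, 1.422]
force: [1.1, -0.4, 0.1]
grip_width: 0.0702
```

Emit:
{"name": "send_rows", "arguments": {"series": "0 0 0 0 0 0 0.5;0 0 0 0 0 0 0.5;0 0 0 0 0 0 0.5;0 0 0 0 0 0 0.5;0 0 0 0 0 0 0.5;0 0 0 0 0 0 0.5;0 0 0 0 0 0 0.5;0 0 0 0 0 0 0.5;0 0 0 0 0 0 0.5;0 0 0 0 0 0 0.5"}}

```text
time_s: 21.18
ee_pos: [0.3774, 0.2804, 0.2718]
eef_rot: [-2.269, -0.0, 1.42]
force: [-0.6, 0.9, 0.1]
grip_width: 0.0705
```

```bash
python3 - <<'E'
from h import *
o=get_obs();im=camera("wrist")[:,:,::-1]
from scipy.spatial.transform import Rotation as Ro
i=camera_info("wrist");W=np.eye(4);W[:3,:3]=Ro.from_euler("xyz",o["eef_rot"]).as_matrix();W[:3,3]=o["ee_pos"]
p=np.linalg.inv(W@i["mount"])@np.array([.519,.305,.14,1]);q=i["K"]@p[:3];c=(q[:2]/q[2]).round().astype(int);print(o["ee_pos"],c,p)
cv2.imwrite("pics/w5.png",im)
x,y=max(c[0]-60,0),max(c[1]-60,0);k=im[y:y+120,x:x+120]
a=cv2.resize(k,(560,560),interpolation=cv2.INTER_CUBIC)
cv2.imwrite("pics/needle.png",a);print(x,y)
E
```

```text
[0.37738744 0.2803918  0.27176814] [316 205] [ 0.04460935 -0.00340579  0.37901822  1.        ]
256 145
```

View pics/needle.png

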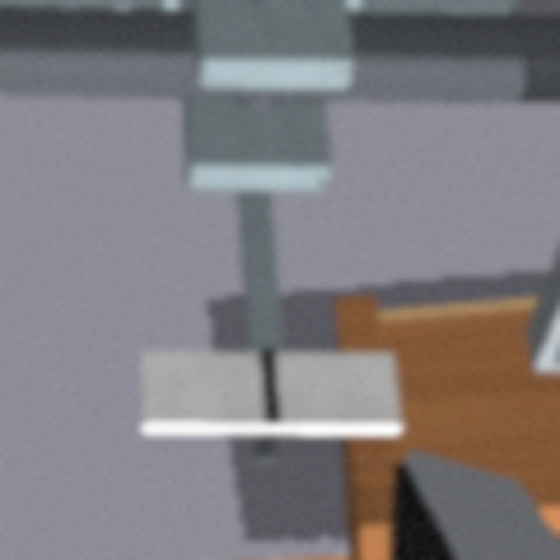

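The needle's tip, at crop (264,348), meets the black line, at (267,350), within about 1 mm. That makes the beam level to about 0.01 rad, well under half a weight step. Handing in.

```bash
python3 -c "
from station import *
print(get_obs()['force'],hand_in())"
```

```text
the job is handed in; nothing more can be done
[ 0.53456436 -0.51939597  0.7435859 ] None
```

I put the 400 g and 300 g weights on the empty pan, and the beam now floats close to level. I handed the job in at about 21 s. Each weight was lowered until the pan carried it, then released. The 100 g and 200 g weights were not needed and stayed on the bench. The gripper ended clear of everything.

**Beam tilt:** the last checks all put the beam slightly low on the weights' side, but did not agree on how much:

| Check | Tilt (rad) |
|---|---|
| Needle against the black line (within about 1 mm) | about 0.01 or less, direction not read |
| Camera fit, scene view | -0.012 |
| Camera fit, top view | -0.018 |
| Heights and forces while setting down (rough) | -0.016 to -0.029 |

**Choice of weights:** the pumpkin comes out at roughly 665–680 g, so 700 g is the nearest total, ahead of 600 g. 600 g would only be closer beyond -0.025 rad. Only the low end of the rough force estimate goes past that, and the needle and both camera fits stay inside it.

I did not check the bystanders one by one. The arm stayed clear of them in the pictures I took.

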